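# Punch-mark the red specimen with the mallet

## Robot

A 7-joint arm with a two-finger parallel gripper is mounted at the origin on a cart in front of the work surface, level with it; the furniture and walls round the work are solid. World frame = base frame: x ahead of the robot, y to its left, z up, the work surface at z = 0. Lengths are in m, angles in rad, forces in N, time in s.
With the tool pointing down it reaches from about 0.425 to 0.925 m from the base axis. Payload 6.8 kg.
Tool frame: the origin (TCP) lies where the fingers leave the gripper's body, on its centre line; the fingertips stand 73 mm ahead of it and the grasp point (between the pads) lies 54 mm ahead of it; z points along the fingers, y is the line along which they close (so a half turn about z gives the same grasp; the last joint's range is limited). The gripper opens to 85 mm and grips with 20 to 120 N. Pads are 22 mm wide; open, the fingers measure 114 mm over their backs; the gripper's body (76 mm by 85 mm) begins 54 mm behind the grasp point. The pads swing forward as they close: fully open they stand 13 mm farther back than shut.
Start: joints at [1.127, 0.477, 0.022, 1.555, -0.011, 1.109, -0.083], TCP at [0.222, -0.637, 0.304] pointing down, gripper open.
Joint ranges: [-2.96, 2.96], [-0.34, 2.1], [-1.41, 1.46], [0.24, 2.44], [-1.37, 4.51], [0.17, 1.92], [-2.96, 2.96]. Speed limits (rad/s): [2.39, 2.39, 3.14, 3.14, 3.14, 3.14, 3.14].

## Interface

Orientations are given as a rotation vector (axis times angle).
In Python, from bench import r gives the robot as it stands.
- The arm moves only by the tool hand_motion, called after ">>>" as name(argument=value, ...), one argument or row to a line, values as JSON. Schema: {"type":"object","properties":{"plan":{"type":"array","items":{"type":"number"},"minItems":6,"maxItems":30},"aperture":{"type":"number"},"clamp_n":{"type":"number"},"only":{"type":"string"},"quiet":{"type":"boolean"},"lines":{"type":"string"}},"required":["plan"],"additionalProperties":false}. plan is one flat list of numbers that holds 1 to 5 rows one after another, with no inner brackets; each row has 6 numbers: dx, dy, dz in m, then a rotation vector rx, ry, rz in rad; each row is the pose to reach, as a shift and turn from the pose commanded when the call began, along the tool's axes at that moment; what a row does not reach only later rows make up. A row lasts 1/10 s, in which the tool goes at most 0.05 m and 0.15 rad, less where a joint would pass 70% of its speed; a pose out of reach is approached as far as the arm can. aperture is the finger opening in m, set as the call begins (left out keeps the last). The fingers move at their own pace and stop on an object; clamp_n is the grip in N (left out, the last holds). Time passes only in rows, so rows that do not move let the fingers close. The tool returns the time, the measured TCP pose, the force, the opening and the grip force at its end. only (a regular expression) keeps the lines of the reply that match it, lines (a string "A,B") keeps lines A to B, and quiet returns only ok. Input that does not fit is refused with a message, and nothing moves.
- r.get_obs(): the state, without advancing time (a new reading comes with each control period).
- r.grab_frame(name): name is "scene" or "top" or "wrist"; returns (picture, depth): 420x560x3 uint8, blue, green, red; 420x560 float32, m along the optical axis (not along the pixel's ray), 0 where there is no reading.
- r.camera_info(name): a dict with "camera_matrix" (3x3 intrinsics, pixels), "R" (3x3) and "t" (3): a world point X has camera coordinates R X + t. Camera axes: x right, y down, z forward; pixel columns grow to the right and rows downward; lengths in m; the calibration is good to about 2 mm. A picture is of the moment at which its call begins: read the wrist's pose just before it. camera_info takes no time and is no camera call; for the wrist camera it gives the pose at the moment of the call.
- r.hand_in(): hands the job in; it is judged then, once.
The state is a dict: "clock": time; "joints": joint angles; "qvel": joint speeds; "tau": joint torques, N m; "tcp_pos": TCP position; "orientation": TCP orientation; "contact_force": force on the tool from outside, world axes, zero at the start; "moment": the same for the moment, N m; "grip_width": finger opening in m; "gripper_force": force on a finger pad.
Only numpy, scipy, OpenCV 4.12 (cv2) and the standard library are available. Lean on these libraries where they do the work, as an engineer would, in place of code of your own. Each camera call takes 0.05 s, during which the arm holds its last target. There are 200 camera calls.

## Task

Mark the red specimen: pick up the orange-faced mallet and, with its lower striking face, give the sprung punch above the red specimen a brisk knock (not a slow push) that drives it fully down, then let it spring back up. Leave the punch over the green specimen alone, and stand the mallet back on its striking face on the worktop, clear of both stands.

Things in the scene. Friction and masses are not known exactly. Their poses are not given: they have to be found in the camera images.
- mallet: Mallet, 0.3 kg, standing on a striking face. Upright head 40 mm dia, 56 mm high, orange faces. Origin: centre of the lower face; z up the head. Square wooden handle, 22 x 22 mm, runs level along its own -x from the head to 136 mm from the head axis, centre line 28 mm above the lower face. Grasp from above across the handle (fingers closing along its y), 50 mm from the head axis, about 80 N.
- red_punch_top (a point): Centre of the top of the round brass punch head (30 mm dia, 10 mm thick) in the grey fixed stand (base 94 x 84 mm) that holds the red specimen and has a red strip on its base. 135 mm above the worktop when up. All but the punch and its thin spring is under 100 mm high; the column is on the far side. The two stands may swap places.
- red_punch (a joint): Travel of the red specimen's punch, m: 0 = up, 0.016 = fully down (hard stop; 0.013 or more counts). Its spring pushes back with 2.5 N at the top, 7 N at the bottom, and lifts it again when let go. A brisk knock moves it down at 0.04 m/s or faster; a stroke of 0.1 to 0.2 m/s is plenty.
- green_punch_top (a point): The same point on the identical punch in the stand that holds the green specimen (green strip on its base). Not to be touched.
- green_punch (a joint): Travel of the green specimen's punch, m, same meaning; it must stay up.

How it is judged:
On the way, in this order (a step that is already met when the one before it is completed fails the run):
1. the mallet is lifted in the gripper, its lower face more than 60 mm above the worktop (height (world z) of mallet above 0.06 m and contact force between the fingers and mallet above 2 N), for 0.1 s.
2. the held mallet's lower face knocks the red specimen's punch down briskly (0.04 m/s or faster, face centre within 20 mm of the centre of the punch head) (value of joint red_punch above 0.001 m and velocity of joint red_punch above 0.04 m/s and distance between mallet and red_punch_top below 0.02 m and contact force between the fingers and mallet above 2 N).
3. the punch is driven fully down (at least 13 of its 16 mm) under the held mallet (value of joint red_punch above 0.013 m and distance between mallet and red_punch_top below 0.02 m and contact force between the fingers and mallet above 2 N).
At the end, for the whole second after the job is handed in: The red specimen's punch is back up (within 2 mm), and the mallet stands at rest on its striking face on the worktop (lower face within 8 mm of its level, upright within 10 degrees), its head axis more than 70 mm from both punches (value of joint red_punch below 0.002 m and height (world z) of mallet below 0.008 m and angle between mallet's own z axis and vertical below 0.17 rad and horizontal distance between mallet and red_punch_top above 0.07 m and horizontal distance between mallet and green_punch_top above 0.07 m and linear speed of mallet below 0.02 m/s); the robot touches nothing.
It fails at once if the green specimen's punch is pressed by more than 3 mm (value of joint green_punch above 0.003 m).
It also fails if it takes over 42 s, if anything falls off the work surface, if the arm or the gripper's body presses on something with over 40 N, if the wrist force passes 120 N, or if a joint passes its speed limit or range.

## Working session

There is one attempt and no reset: what is moved stays moved. The work goes in short steps, Python scripts to look and compute and a tool call to move; the robot and the scene stay as the last step left them, time stands still between calls to the robot, and variables do not carry over. Pictures are saved under pics/ and viewed, at most 10 in all, crops included, and the job is handed in when it is done.

```bash
ls; mkdir -p pics
```

Run:
```python
from bench import r
import cv2,numpy as np
o=r.get_obs();print(o)
for n in("top","scene"):
    p,d=r.grab_frame(n);cv2.imwrite(f"pics/{n}0.png",p);np.save(f"pics/{n}0.npy",d)
    print(n,r.camera_info(n))
```

```text
bench.py
pics
{'clock': 0.0, 'joints': array([ 1.12692539,  0.47781831,  0.02232306,  1.55645239, -0.01147949,
        1.1092993 , -0.08311437]), 'qvel': array([-0.00246401,  0.00063262, -0.00089755, -0.00078976,  0.00029283,
       -0.00052439, -0.00033082]), 'tau': array([-4.55990785e-04, -5.96448576e+01,  1.60801359e+00, -2.81199825e+01,
        1.23815631e-02,  9.36603727e-03,  2.73036352e-05]), 'tcp_pos': array([ 0.22225891, -0.63687096,  0.30291267]), 'orientation': array([-3.09564727e+00, -5.24702343e-01,  7.14064070e-04]), 'contact_force': array([ 0.90250915, -0.05015482,  0.31333035]), 'moment': array([ 0.02952481,  0.00761579, -0.02590099]), 'gripper_force': 0.0, 'grip_width': 0.08570256485025808}
top {'camera_matrix': array([[455.43234602,   0.        , 278.0480988 ],
       [  0.        , 455.43234602, 211.64952445],
       [  0.        ,   0.        ,   1.        ]]), 'R': array([[-0.00789036, -0.99995721, -0.00482967],
       [-0.98904665,  0.00851599, -0.1473574 ],
       [ 0.14739223,  0.00361407, -0.98907152]]), 't': array([0.16139275, 0.55896226, 0.88949638])}
scene {'camera_matrix': array([[453.63936601,   0.        , 273.222714  ],
       [  0.        , 453.63936601, 205.01426138],
       [  0.        ,   0.        ,   1.        ]]), 'R': array([[ 0.9032552 , -0.42882411,  0.0154895 ],
       [-0.30407   , -0.66511444, -0.68202948],
       [ 0.30277297,  0.61133679, -0.73116062]]), 't': array([-0.42098088,  0.30886428,  0.66852288])}
```

View pics/top0.png

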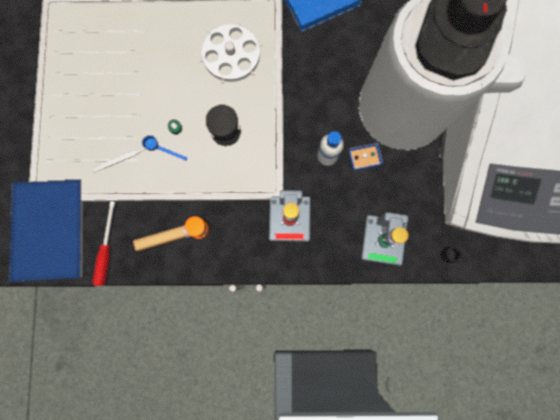

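View pics/scene0.png

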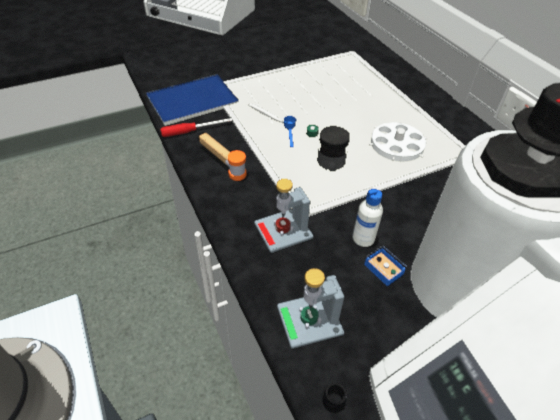

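The top view shows the mallet head at (197,227) with its handle running to (137,244). The red stand's punch is at (291,211) and the green stand's at (399,235). The scene view agrees: red stand (285,215), green stand (312,300), mallet (235,163).

Create h.py:
```python
import cv2,numpy as np
from bench import r
from scipy.spatial.transform import Rotation as Ro
def ray(n,u,v,z,ci=None):
    c=ci or r.camera_info(n);K,R,t=c["camera_matrix"],c["R"],c["t"]
    C=-R.T@t;d=R.T@np.linalg.inv(K)@np.array([u,v,1.]);return C+d*(z-C[2])/d[2]
def blobs(p,lo,hi,amin=30):
    m=cv2.inRange(cv2.cvtColor(p,cv2.COLOR_BGR2HSV),lo,hi)
    k,l,s,c=cv2.connectedComponentsWithStats(m)
    return [(c[i].round(1),s[i].tolist(),l==i) for i in range(1,k) if s[i][4]>=amin]
def shift(dw):  # world shift -> tool axes
    return Ro.from_rotvec(r.get_obs()["orientation"]).inv().apply(dw)
```

Run:
```python
from h import *
for n in("top","scene"):
    p=cv2.imread(f"pics/{n}0.png");h=cv2.cvtColor(p,cv2.COLOR_BGR2HSV)
    pts=[(197,227),(160,237),(291,211),(399,235)] if n=="top" else [(236,157),(215,148),(285,185),(315,277)]
    print([h[v,u].tolist() for u,v in pts])
    for nm,lo,hi,z in(("orange",(5,200,150),(14,255,255),.056),("wood",(11,60,120),(19,190,255),.039),("brass",(19,120,120),(28,255,255),.135)):
        for c,s,m in blobs(p,lo,hi):
            e=""
            if nm!="orange":
                ys,xs=np.nonzero(m);e=cv2.minAreaRect(np.c_[xs,ys].astype(np.float32))
            print(n,nm,c,s,ray(n,*c,z).round(4),e)
```

```text
[[18, 203, 245], [19, 116, 234], [24, 163, 241], [23, 163, 235]]
top orange [196.1 220.5] [185, 217, 20, 11, 31] [0.5416 0.3215 0.056 ] 
top wood [364.9 156.8] [352, 147, 27, 20, 366] [ 0.6748 -0.0253  0.039 ] ((365.1346130371094, 156.67308044433594), (16.66986846923828, 24.318397521972656), 78.69007110595703)
top wood [292.  212.5] [283, 203, 16, 16, 41] [0.5587 0.1282 0.039 ] ((291.3000183105469, 211.60000610351562), (13.86362075805664, 16.099689483642578), 63.43495178222656)
top wood [160.  237.8] [133, 224, 58, 27, 622] [0.5089 0.3976 0.039 ] ((160.9095001220703, 237.49481201171875), (12.052412986755371, 57.63090896606445), 72.718505859375)
top wood [395.8 231.8] [391, 227, 15, 16, 30] [ 0.5172 -0.0825  0.039 ] ((396.2137756347656, 232.4721221923828), (9.694400787353516, 16.58413314819336), 37.5685920715332)
top brass [290.7 210.3] [284, 203, 15, 15, 177] [0.5487 0.1332 0.135 ] ((291.0, 210.0), (14.0, 14.0), 90.0)
top brass [399.8 234.9] [392, 228, 17, 15, 205] [ 0.5017 -0.065   0.135 ] ((400.0, 235.0), (14.0, 16.0), 90.0)
[[14, 189, 251], [19, 97, 234], [23, 140, 234], [23, 141, 234]]
scene orange [237.1 162.4] [230, 159, 15, 6, 35] [0.524  0.3047 0.056 ] 
scene orange [236.8 177.4] [230, 175, 14, 5, 34] [0.5058 0.2618 0.056 ] 
scene wood [214.7 147.2] [199, 133, 33, 29, 247] [0.504  0.3917 0.039 ] ((214.60655212402344, 146.172119140625), (37.002655029296875, 11.011171340942383), 39.80556869506836)
scene wood [235.8 158.1] [230, 155, 14, 7, 44] [0.5335 0.3372 0.039 ] ((236.5, 158.0), (6.0, 13.0), 90.0)
scene wood [384.1 265.1] [370, 253, 30, 26, 311] [ 0.6659 -0.0425  0.039 ] ((385.0000305175781, 265.5000305175781), (27.577163696289062, 14.849241256713867), 45.0)
scene brass [284.1 185. ] [277, 179, 15, 13, 157] [0.5471 0.1299 0.135 ] ((284.0, 185.0), (12.0, 14.0), 90.0)
scene brass [314.3 277.1] [305, 268, 20, 19, 294] [ 0.5008 -0.0658  0.135 ] ((314.0, 277.0), (18.384775161743164, 18.384777069091797), 45.0)
```

Run:
```python
from h import *
p=cv2.imread("pics/top0.png")
for c,s,m in blobs(p,(5,170,150),(20,255,255),100)[:]+blobs(p,(15,60,120),(20,165,255),150): 
    ys,xs=np.nonzero(m);print(c,s,cv2.minEnclosingCircle(np.c_[xs,ys].astype(np.float32)),ray("top",*c,.056))
m=[b for b in blobs(p,(11,60,120),(19,190,255)) if abs(b[0][0]-160)<5][0][2]
ys,xs=np.nonzero(m&(np.arange(560)<183)[None]);W=np.array([ray("top",u,v,.039)[:2] for u,v in zip(xs,ys)])
l=cv2.fitLine(W.astype(np.float32),cv2.DIST_L2,0,1e-4,1e-4).ravel();print("handle",l,np.arctan2(l[1],l[0]))
d=np.array(W-l[2:])@l[:2];print(l[2:]+l[:2]*d.min(),l[2:]+l[:2]*d.max())
d=np.load("pics/top0.npy");c=r.camera_info("top");K,R,t=c["camera_matrix"],c["R"],c["t"]
v,u=np.mgrid[:420,:560];P=np.c_[u.ravel(),v.ravel(),np.ones(u.size)]@np.linalg.inv(K).T*d.reshape(-1,1);X=(P-t)@R;X=X[d.ravel()>0]
for x0 in np.arange(.1,.85,.1):
    print(round(x0,1),[ (lambda q: round(float(q.max()),2) if q.size else None)(X[(abs(X[:,0]-x0)<.05)&(abs(X[:,1]-y0)<.05),2]) for y0 in np.arange(-.5,.6,.1)])
```

```text
[195.  226.4] [185, 216, 20, 23, 343] ((195.4705810546875, 227.4705810546875), 12.062520027160645) [0.52968563 0.32350595 0.056     ]
[365.4 156.9] [353, 148, 25, 19, 281] ((364.8980712890625, 156.7718505859375), 12.819398880004883) [ 0.66998541 -0.02307145  0.056     ]
[158.8 238.1] [133, 226, 54, 25, 594] ((159.47604370117188, 238.84132385253906), 26.800762176513672) [0.5067647  0.39547088 0.056     ]
handle [ 0.28525662 -0.95845115  0.5080213   0.40147877] -1.2815222
[0.49323061 0.45117489] [0.52320448 0.35046386]
0.1 [-0.77, -0.77, -0.77, 0.0, 0.0, 0.0, 0.0, 0.0, -0.77, -0.77, -0.77]
0.2 [-0.77, -0.76, -0.77, 0.0, 0.0, 0.0, 0.0, 0.0, -0.77, -0.77, -0.77]
0.3 [-0.77, -0.77, -0.77, -0.77, -0.77, -0.77, -0.77, -0.77, -0.77, -0.77, -0.77]
0.4 [-0.77, 0.0, 0.01, 0.0, 0.01, 0.01, 0.01, 0.0, 0.0, 0.01, 0.03]
0.5 [None, 0.09, 0.09, 0.08, 0.14, 0.09, 0.14, 0.02, 0.06, 0.04, 0.04]
0.6 [None, 0.16, 0.16, 0.15, 0.09, 0.01, 0.14, 0.09, 0.01, 0.01, 0.02]
0.7 [None, 0.17, 0.25, 0.31, 0.36, 0.29, 0.14, 0.09, 0.09, 0.03, 0.02]
0.8 [None, None, 0.3, 0.4, 0.41, 0.29, 0.01, 0.09, 0.09, 0.03, 0.01]
```
Path: arc r~0.5 at z 0.30 clear (tips .23; machine <0.17; x<0.55).

Add to h.py:
```python
def go(tx,ty,tz,yang=None):  # world TCP target and world angle of tool y -> tool-axes shift and rz
    o=r.get_obs();R=Ro.from_rotvec(o["orientation"]).as_matrix()
    a=0 if yang is None else (yang-np.arctan2(R[1,1],R[0,1])+np.pi)%(2*np.pi)-np.pi
    print("shift",(R.T@(np.array([tx,ty,tz])-o["tcp_pos"])).round(4),"rz",round(-a,4))
```

>>> hand_motion(
  plan=[0.036, -0.033, 0, 0, 0, -0.076, 0.073, -0.066, 0, 0, 0, -0.152, 0.11, -0.1, 0, 0, 0, -0.228, 0.146, -0.133, 0, 0, 0, -0.304, 0.183, -0.166, 0, 0, 0, -0.38],
  aperture=0.085,
)

```text
clock: 0.6
tcp_pos: [0.3409, -0.4183, 0.3037]
orientation: [-2.941, -1.105, 0.001]
contact_force: [1.3, 0.2, 0.1]
grip_width: 0.0849
gripper_force: 0.0
```

```bash
python3 -c "
from h import *
go(.44,-.19,.303,-.475)"
```

```text
shift [ 0.2249 -0.1066  0.0007] rz -0.3771
```

>>> hand_motion(
  plan=[0.045, -0.021, 0, 0, 0, -0.076, 0.09, -0.042, 0, 0, 0, -0.152, 0.135, -0.064, 0, 0, 0, -0.228, 0.18, -0.085, 0, 0, 0, -0.304, 0.225, -0.106, 0, 0, 0, -0.38],
)

```text
clock: 1.1
tcp_pos: [0.4409, -0.1907, 0.3039]
orientation: [2.679, 1.64, -0.0]
contact_force: [1.0, -0.4, -0.7]
grip_width: 0.0852
gripper_force: 0.0
```

```bash
python3 -c "
from h import *
go(.5,.05,.303,-.09)"
```

```text
shift [ 0.2413 -0.0568  0.0008] rz -0.3821
```

>>> hand_motion(
  plan=[0.048, -0.011, 0, 0, 0, -0.076, 0.096, -0.023, 0, 0, 0, -0.152, 0.145, -0.034, 0, 0, 0, -0.228, 0.193, -0.046, 0, 0, 0, -0.304, 0.241, -0.057, 0, 0, 0, -0.38],
)

```text
clock: 1.6
tcp_pos: [0.5001, 0.0496, 0.3039]
orientation: [2.321, 2.117, -0.0]
contact_force: [0.6, -1.4, 0.4]
grip_width: 0.085
gripper_force: 0.0
```

```bash
python3 -c "
from h import *
go(.52,.29,.303,.289)"
```

```text
shift [ 0.2412 -0.0023  0.0008] rz -0.3811
```

```bash
python3 -c "
from h import *
ci=r.camera_info('wrist');p,d=r.grab_frame('wrist');cv2.imwrite('pics/w1.png',p)
for c,s,m in blobs(p,(19,120,120),(28,255,255)): print(c,s,ray('wrist',*c,.135,ci))
"
```

```text
[328.7 104.8] [310, 86, 38, 39, 1156] [0.54683869 0.13286402 0.135     ]
[288.9 320.9] [275, 307, 30, 28, 648] [ 0.50013099 -0.06285042  0.135     ]
```

>>> hand_motion(
  plan=[0.048, 0, 0, 0, 0, -0.076, 0.096, -0.001, 0, 0, 0, -0.152, 0.145, -0.001, 0, 0, 0, -0.228, 0.193, -0.002, 0, 0, 0, -0.304, 0.241, -0.002, 0, 0, 0, -0.38],
)

```text
clock: 2.15
tcp_pos: [0.5211, 0.2892, 0.3036]
orientation: [1.88, 2.517, -0.001]
contact_force: [0.6, 0.0, 0.2]
grip_width: 0.0851
gripper_force: 0.0
```

```bash
python3 -c "
from h import *
r.grab_frame('top')
ci=r.camera_info('wrist');p,d=r.grab_frame('wrist');cv2.imwrite('pics/w2.png',p)
for c,s,m in blobs(p,(5,170,150),(18,255,255),100): print(c,s,ray('wrist',*c,.056,ci))
m=max(blobs(p,(11,50,110),(20,165,255),150),key=lambda b:b[1][4]);ys,xs=np.nonzero(m[2])
W=np.array([ray('wrist',u,v,.039,ci)[:2] for u,v in zip(xs,ys)],np.float32)
b=cv2.boxPoints(cv2.minAreaRect(W));print(m[1],b)
go(.52,.37,.303,.289)"
```

```text
[293.7 173.9] [276, 154, 35, 36, 790] [0.52930541 0.3236297  0.056     ]
[284, 44, 23, 109, 1032] [[0.4813451  0.44678378]
 [0.5118938  0.34157073]
 [0.53288865 0.34766662]
 [0.5023399  0.45287967]]
shift [0.0713 0.0226 0.0014] rz 0.0067
```

View pics/w2.png

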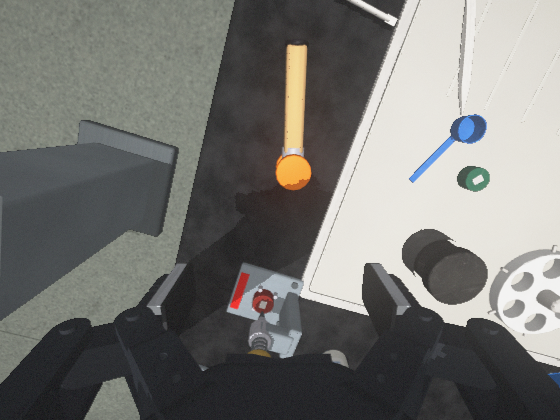

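View pics/w1.png

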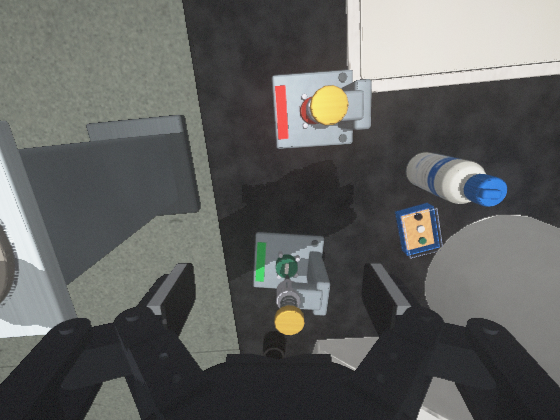

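The second wrist view (w2) shows the mallet head at (294,172) with its handle up to (296,42), and the tray edge about 90 mm clear of the grasp. The first (w1) shows the red punch at (329,105) and the green one at (289,321).

```bash
python3 -c "
from h import *
go(.5157,.370,.082,.283)"
```

```text
shift [0.0713 0.0185 0.2224] rz 0.0127
```

>>> hand_motion(
  plan=[0.036, 0.009, 0, 0, 0, 0.006, 0.071, 0.0185, 0, 0, 0, 0.0127, 0.071, 0.0185, 0.045, 0, 0, 0.0127, 0.071, 0.0185, 0.09, 0, 0, 0.0127, 0.071, 0.0185, 0.12, 0, 0, 0.0127],
)

```text
clock: 2.75
tcp_pos: [0.5181, 0.3595, 0.1805]
orientation: [-1.9, -2.502, 0.006]
contact_force: [1.6, 0.3, 0.9]
grip_width: 0.0852
gripper_force: 0.0
```

```bash
python3 -c "
from h import *
r.grab_frame('top')
ci=r.camera_info('wrist');p,d=r.grab_frame('wrist');cv2.imwrite('pics/w3.png',p)
m=max(blobs(p,(11,50,110),(20,165,255),150),key=lambda b:b[1][4]);ys,xs=np.nonzero(m[2])
W=np.array([ray('wrist',u,v,.039,ci)[:2] for u,v in zip(xs,ys)],np.float32)
print(m[1],cv2.boxPoints(cv2.minAreaRect(W)))
go(.5157,.370,.082,.283)"
```

```text
[268, 88, 32, 154, 2601] [[0.482114   0.44730118]
 [0.5121601  0.34200945]
 [0.5326898  0.34786782]
 [0.50264364 0.45315954]]
shift [0.0122 0.0026 0.0968] rz -0.0114
```

>>> hand_motion(
  plan=[0.012, 0.003, 0, 0, 0, -0.011, 0.012, 0.003, 0.03, 0, 0, -0.011, 0.012, 0.003, 0.06, 0, 0, -0.011, 0.012, 0.003, 0.06, 0, 0, -0.011],
)

```text
clock: 3.25
tcp_pos: [0.518, 0.3735, 0.1229]
orientation: [-1.885, -2.513, 0.004]
contact_force: [-0.0, -0.1, 0.8]
grip_width: 0.0851
gripper_force: 0.0
```

```bash
python3 -c "
from h import *
go(.5157,.370,.082,.283)"
```

```text
shift [-0.0027 -0.0031  0.0409] rz 0.0008
```

>>> hand_motion(
  plan=[-0.003, -0.003, 0.02, 0, 0, 0, -0.003, -0.003, 0.041, 0, 0, 0, -0.003, -0.003, 0.041, 0, 0, 0],
)

```text
clock: 3.55
tcp_pos: [0.5167, 0.37, 0.0834]
orientation: [1.886, 2.513, -0.001]
contact_force: [-0.6, -0.7, 0.4]
grip_width: 0.085
gripper_force: 0.0
```

```bash
python3 -c "
from h import *
go(.5157,.370,.082,.283)"
```

```text
shift [ 0.0002 -0.001   0.0014] rz 0.0003
```

>>> hand_motion(
  plan=[0, 0, 0.001, 0, 0, 0, 0, 0, 0.001, 0, 0, 0, 0, 0, 0.001, 0, 0, 0, 0, 0, 0.001, 0, 0, 0, 0, 0, 0.001, 0, 0, 0],
  aperture=0,
  clamp_n=80,
)

```text
clock: 4.05
tcp_pos: [0.5168, 0.3701, 0.0828]
orientation: [1.885, 2.512, 0.001]
contact_force: [-0.9, -0.1, 5.5]
grip_width: 0.0207
gripper_force: 78.6
```

>>> hand_motion(
  plan=[0, 0, 0, 0, 0, 0, 0, 0, 0, 0, 0, 0, 0, 0, 0, 0, 0, 0],
)

```text
clock: 4.35
tcp_pos: [0.5168, 0.3701, 0.0828]
orientation: [1.885, 2.512, 0.001]
contact_force: [-0.9, -1.1, 5.4]
grip_width: 0.0207
gripper_force: 78.6
```

>>> hand_motion(
  plan=[0, 0, -0.02, 0, 0, 0, 0, 0, -0.06, 0, 0, 0, 0, 0, -0.1, 0, 0, 0, 0, 0, -0.14, 0, 0, 0, 0, 0, -0.18, 0, 0, 0],
)

```text
clock: 4.85
tcp_pos: [0.5161, 0.3694, 0.263]
orientation: [-1.885, -2.513, 0.002]
contact_force: [-0.0, 0.1, -2.5]
grip_width: 0.0211
gripper_force: 78.6
```

>>> hand_motion(
  plan=[0, 0, 0, 0, 0, 0, 0, 0, 0, 0, 0, 0],
)

```text
clock: 5.05
tcp_pos: [0.5166, 0.3697, 0.2623]
orientation: [1.885, 2.512, 0.001]
contact_force: [-0.9, -1.0, -4.4]
grip_width: 0.0207
gripper_force: 78.9
```

```bash
python3 -c "
from h import *
p,d=r.grab_frame('top');cv2.imwrite('pics/t4.png',p);p,d=r.grab_frame('scene');cv2.imwrite('pics/s4.png',p)
ci=r.camera_info('wrist');p,d=r.grab_frame('wrist');cv2.imwrite('pics/w4.png',p);print(r.get_obs()['tcp_pos'])
cv2.imwrite('pics/c4.png',np.hstack([cv2.resize(cv2.imread('pics/s4.png')[60:220,150:350],(400,320)),cv2.resize(p,(400,320))]))"
```

```text
[0.51589625 0.36885341 0.25977691]
```

View pics/c4.png

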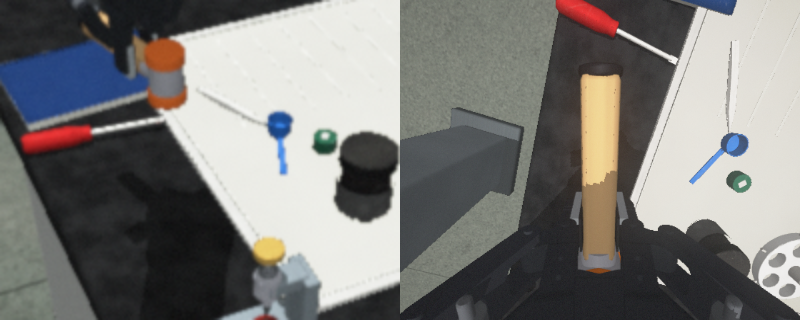

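The mallet hangs upright in the gripper, with its head at (165,75) in the left half and its handle centred between the pads in the right half.

```bash
python3 -c "
from h import *
p=cv2.imread('pics/s4.png')
for c,s,m in blobs(p,(0,180,100),(14,255,255),20):
    if 200<c[0]<260 and c[1]<130: print(c,s,ray('scene',*c,.233))
p=cv2.imread('pics/t4.png')
for c,s,m in blobs(p,(0,170,100),(20,255,255),20): print('top',c,s,ray('top',*c,.233))
go(.5344,.1806,.262,.283)"
```

```text
[231.6  87.1] [223, 79, 19, 16, 242] [0.52637238 0.31767411 0.233     ]
[232.2 110.5] [224, 107, 18, 7, 74] [0.49960392 0.24796766 0.233     ]
top [484.9   7.4] [483, 4, 4, 8, 21] [ 0.88641538 -0.20506814  0.233     ]
top [288.1 235.6] [276, 234, 27, 4, 96] [0.49271525 0.14022588 0.233     ]
top [ 97.2 280.1] [93, 274, 11, 12, 74] [0.42436353 0.44411257 0.233     ]
shift [-0.1859 -0.0349 -0.0018] rz 0.0003
```

>>> hand_motion(
  plan=[-0.037, -0.007, -0.002, 0, 0, 0, -0.074, -0.014, -0.002, 0, 0, 0, -0.111, -0.021, -0.002, 0, 0, 0, -0.149, -0.028, -0.002, 0, 0, 0, -0.186, -0.035, -0.002, 0, 0, 0],
)

```text
clock: 5.7
tcp_pos: [0.5343, 0.1794, 0.2622]
orientation: [-1.885, -2.511, 0.004]
contact_force: [0.4, -0.0, -2.4]
grip_width: 0.021
gripper_force: 78.8
```

>>> hand_motion(
  plan=[0, 0, 0, 0, 0, 0, 0, 0, 0, 0, 0, 0],
)

```text
clock: 5.9
tcp_pos: [0.5347, 0.18, 0.2625]
orientation: [-1.888, -2.509, 0.003]
contact_force: [0.2, 1.2, -2.6]
grip_width: 0.0208
gripper_force: 78.8
```

```bash
python3 -c "
from h import *
p,d=r.grab_frame('top');cv2.imwrite('pics/t5.png',p);p2,d=r.grab_frame('scene');cv2.imwrite('pics/s5.png',p2)
cv2.imwrite('pics/c5.png',np.hstack([cv2.resize(p2[80:280,200:400],(400,400)),cv2.resize(p[130:280,220:370],(400,400))]))
for c,s,m in blobs(p2,(0,180,100),(14,255,255),20): print(c,s,ray('scene',*c,.233))
go(.5344,.1806,.262,.283)"
```

```text
[176.7 128.6] [161, 123, 35, 13, 283] [0.3952777  0.23807923 0.233     ]
[284.2 141.2] [274, 133, 22, 18, 336] [0.54548345 0.13364611 0.233     ]
[283.3 165.7] [274, 160, 20, 10, 84] [0.51763539 0.08055327 0.233     ]
[266.  233.4] [259, 223, 15, 22, 106] [ 0.43634347 -0.0315141   0.233     ]
shift [-0.0018 -0.0005  0.0012] rz 0.0018
```

View pics/c5.png

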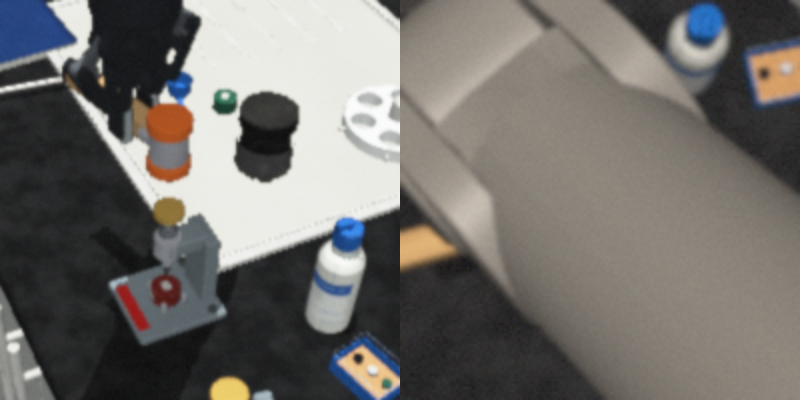

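The scene view (left half) shows the head (170,140) directly above the red punch (168,212). The arm hides the stand in the top view.

>>> hand_motion(
  plan=[-0.002, -0.001, 0.015, 0, 0, 0, -0.002, -0.001, 0.03, 0, 0, 0, -0.002, -0.001, 0.032, 0, 0, 0, -0.002, -0.001, 0.032, 0, 0, 0],
)

```text
clock: 6.4
tcp_pos: [0.5338, 0.1794, 0.2305]
orientation: [-1.883, -2.512, 0.003]
contact_force: [0.3, -0.2, -3.5]
grip_width: 0.0207
gripper_force: 78.8
```

```bash
python3 -c "
from h import *
go(.5344,.1806,.2025,.283)"
```

```text
shift [0.001  0.0009 0.028 ] rz 0.0012
```

>>> hand_motion(
  plan=[0, 0, 0.015, 0, 0, 0, 0, 0, 0.028, 0, 0, 0, 0, 0, 0.028, 0, 0, 0],
)

```text
clock: 6.7
tcp_pos: [0.5348, 0.1798, 0.2029]
orientation: [-1.885, -2.513, -0.001]
contact_force: [0.6, 0.6, 3.9]
grip_width: 0.0207
gripper_force: 79.7
```

>>> hand_motion(
  plan=[0, 0, 0.001, 0, 0, 0, 0, 0, 0.002, 0, 0, 0],
)

```text
clock: 6.9
tcp_pos: [0.5348, 0.1797, 0.2025]
orientation: [1.885, 2.513, 0.002]
contact_force: [0.4, 1.4, 3.4]
grip_width: 0.0209
gripper_force: 79.7
```

Run:
```python
from h import *
p,_=r.grab_frame('scene');cv2.imwrite('pics/s6.png',p);cv2.imwrite('pics/c6.png',cv2.resize(p[100:300,200:400],(600,600)))
```

```text
(no output)
```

View pics/c6.png

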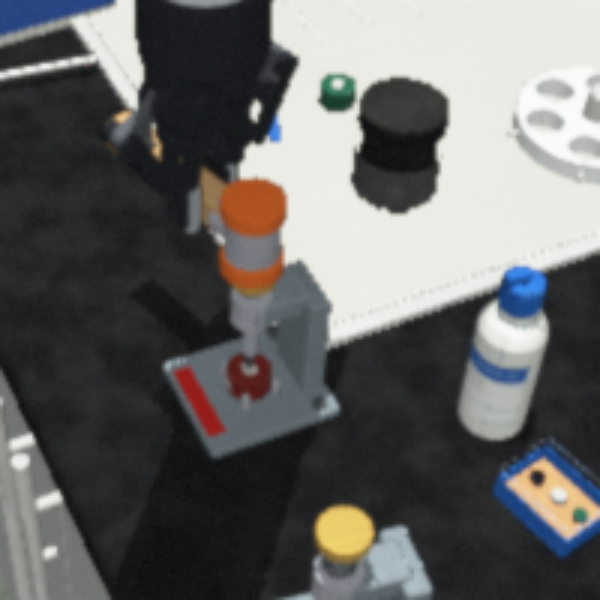

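The mallet face covers the brass head (253,280) and the punch has clearly moved down. I'll push gently until the force shows the hard stop.

>>> hand_motion(
  plan=[0, 0, 0.001, 0, 0, 0, 0, 0, 0.002, 0, 0, 0, 0, 0, 0.002, 0, 0, 0],
)

```text
clock: 7.25
tcp_pos: [0.5348, 0.1799, 0.2014]
orientation: [1.885, 2.512, 0.002]
contact_force: [-1.9, 0.5, 12.7]
grip_width: 0.0208
gripper_force: 81.2
```

The force rose to 12.7 N, so the punch is at its hard stop. Next I lift off and carry the mallet back.

>>> hand_motion(
  plan=[0, 0, -0.02, 0, 0, 0, 0, 0, -0.045, 0, 0, 0, 0, 0, -0.062, 0, 0, 0, 0, 0, -0.062, 0, 0, 0],
)

```text
clock: 7.65
tcp_pos: [0.535, 0.1791, 0.2633]
orientation: [1.886, 2.511, 0.002]
contact_force: [-0.0, 0.4, -3.1]
grip_width: 0.0205
gripper_force: 79.0
```

```bash
python3 -c "
from h import *
go(.5168,.3701,.262,.283)"
```

```text
shift [0.1886 0.0358 0.0013] rz -0.0005
```

>>> hand_motion(
  plan=[0.038, 0.007, 0, 0, 0, 0, 0.076, 0.014, 0, 0, 0, 0, 0.113, 0.021, 0, 0, 0, 0, 0.151, 0.028, 0, 0, 0, 0, 0.189, 0.036, 0.001, 0, 0, 0],
)

```text
clock: 8.15
tcp_pos: [0.5155, 0.371, 0.2587]
orientation: [-1.886, -2.512, 0.005]
contact_force: [0.8, -0.6, -2.1]
grip_width: 0.0207
gripper_force: 78.8
```

>>> hand_motion(
  plan=[0, 0, 0.04, 0, 0, 0, 0, 0, 0.08, 0, 0, 0, 0, 0, 0.12, 0, 0, 0, 0, 0, 0.15, 0, 0, 0, 0, 0, 0.16, 0, 0, 0],
)

```text
clock: 8.65
tcp_pos: [0.5138, 0.368, 0.0954]
orientation: [-1.884, -2.511, 0.014]
contact_force: [-0.1, -1.3, -3.9]
grip_width: 0.0208
gripper_force: 78.7
```

```bash
python3 -c "
from h import *
r.grab_frame('top')
p,_=r.grab_frame('scene');cv2.imwrite('pics/s7.png',p)
for c,s,m in blobs(p,(19,120,100),(28,255,255)): print(c,s)
go(.5168,.3701,.0828,.283)"
```

```text
[283.8 185.1] [276, 179, 16, 13, 161]
[314.2 277. ] [305, 268, 20, 19, 305]
shift [0.0001 0.0019 0.0156] rz 0.0004
```

>>> hand_motion(
  plan=[0, 0.002, 0.005, 0, 0, 0, 0, 0.002, 0.01, 0, 0, 0, 0, 0.002, 0.014, 0, 0, 0, 0, 0.002, 0.015, 0, 0, 0, 0, 0.002, 0.015, 0, 0, 0],
)

```text
clock: 9.25
tcp_pos: [0.5183, 0.3713, 0.0861]
orientation: [1.886, 2.513, 0.0]
contact_force: [0.3, 0.6, -3.7]
grip_width: 0.0205
gripper_force: 78.8
```

>>> hand_motion(
  plan=[0, 0, 0.001, 0, 0, 0, 0, 0, 0.002, 0, 0, 0, 0, 0, 0.003, 0, 0, 0, 0, 0, 0.003, 0, 0, 0, 0, 0, 0.003, 0, 0, 0],
)

```text
clock: 9.75
tcp_pos: [0.5182, 0.3714, 0.083]
orientation: [1.885, 2.513, 0.0]
contact_force: [-0.6, 0.5, -0.8]
grip_width: 0.0207
gripper_force: 79.3
```

>>> hand_motion(
  plan=[0, 0, 0.0005, 0, 0, 0, 0, 0, 0.0005, 0, 0, 0],
)

```text
clock: 9.95
tcp_pos: [0.5183, 0.3715, 0.0829]
orientation: [1.885, 2.513, 0.0]
contact_force: [-2.2, -1.0, 3.1]
grip_width: 0.0209
gripper_force: 79.8
```

>>> hand_motion(
  plan=[0, 0, 0, 0, 0, 0, 0, 0, 0, 0, 0, 0, 0, 0, 0, 0, 0, 0, 0, 0, 0, 0, 0, 0, 0, 0, 0, 0, 0, 0],
  aperture=0.07,
)

```text
clock: 10.45
tcp_pos: [0.5182, 0.3714, 0.0824]
orientation: [-1.886, -2.513, -0.0]
contact_force: [0.7, -0.2, -0.4]
grip_width: 0.0702
gripper_force: 0.0
```

>>> hand_motion(
  plan=[0, 0, -0.02, 0, 0, 0, 0, 0, -0.05, 0, 0, 0, 0, 0, -0.09, 0, 0, 0, 0, 0, -0.13, 0, 0, 0, 0, 0, -0.17, 0, 0, 0],
)

```text
clock: 10.95
tcp_pos: [0.518, 0.3712, 0.2539]
orientation: [-1.885, -2.513, 0.0]
contact_force: [0.5, 0.5, 0.8]
grip_width: 0.0697
gripper_force: 0.0
```

>>> hand_motion(
  plan=[0, 0, 0, 0, 0, 0, 0, 0, 0, 0, 0, 0],
)

```text
clock: 11.15
tcp_pos: [0.5185, 0.3715, 0.2534]
orientation: [1.885, 2.512, 0.003]
contact_force: [-0.4, 0.1, 0.7]
grip_width: 0.0699
gripper_force: 0.0
```

Run:
```python
from h import *
p,_=r.grab_frame('scene');cv2.imwrite('pics/s8.png',p)
w,_=r.grab_frame('wrist')
cv2.imwrite('pics/c8.png',np.hstack([cv2.resize(p[80:320,150:350],(400,480)),cv2.resize(w,(400,480))]))
```

```text
(no output)
```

View pics/c8.png

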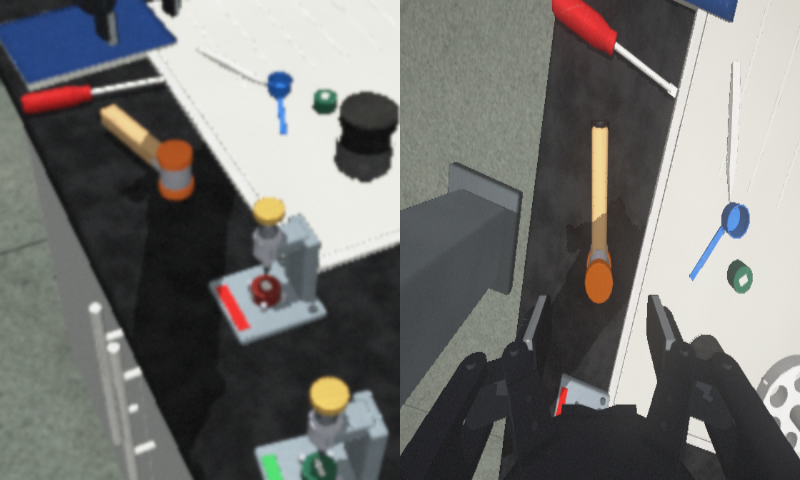

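The mallet stands upright at (175,170) in the left half, clear of both stands. Both punches are up, and the gripper is clear.

```bash
python3 -c "
from bench import r
print(r.hand_in())"
```

```text
the job is handed in; nothing more can be done
None
```

I knocked the red punch down to its hard stop with the mallet and it sprang back up; the green punch was left alone, the mallet stands back on its striking face clear of both stands, and the job is handed in at about 11 s (the hand-in returned no verdict, and the punch's speed was not measured directly).

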